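# Block the extended press ram with the right stop block

### The arm

A 6-joint arm with a two-finger parallel gripper is mounted at the origin on a cart in front of the work surface, level with it; the furniture and walls round the work are solid. World frame = base frame: x ahead of the robot, y to its left, z up, the work surface at z = 0. Lengths are in m, angles in degrees, forces in N, time in s.
With the tool pointing down it reaches from about 0.275 to 0.725 m from the base axis. Payload 15.9 kg.
Tool frame: the origin (TCP) lies on the centre line of the jaws, within the pads' length; the fingertips stand 11 mm ahead of it and the grasp point (between the pads) lies 8 mm behind it (tip_extent is the distance from the TCP to the fingertips, in m); z points along the fingers, y is the line along which they close (so a half turn about z gives the same grasp; the last joint's range is limited). The gripper opens to 85 mm and grips with 20 to 120 N. Pads are 22 mm wide; open, the fingers measure 114 mm over their backs; the gripper's body (76 mm by 85 mm) begins 54 mm behind the grasp point. The pads swing forward as they close: fully open they stand 13 mm farther back than shut.
Start: joints at [68.468, 12.198, -1.971, 75.831, 0, 90], TCP at [0.184, 0.465, 0.242] pointing down, gripper open.
Joint ranges: [-170.91, 170.91], [-42.67, 98.43], [-65.05, 77.54], [-120.47, 116.71], [-90, 82.35], [-180, 180]. Speed limits (degrees/s): [108.29, 108.29, 136.94, 147.25, 180, 180].

### API

Orientations are given as a 3x3 rotation matrix whose columns are the frame's x, y, z axes.
In Python, from plant import * gives the robot as it stands.
- The arm moves only by the shell command python3 -m inch 'ROWS' [OPENING]. ROWS is JSON, a list of rows, each a list of 6 numbers: the shift along the tool's x, y, z in m, then the turn, a rotation vector about the tool's x, y, z in rad. A call has exactly 10 rows; each row shifts and turns the commanded pose from where the row before left it, along the tool's axes as they then stand; what a row does not reach is not made up. A row lasts 1/12 s, in which the tool goes at most 41.7 mm and 7.16 degrees, less where a joint would pass 70% of its speed; a pose out of reach is approached as far as the arm can. A call is refused whole if a number of a shift passes 0.0417 or a number of a turn 0.125, either way. A call with a gripper value outside its range is refused whole. OPENING is the opening, from 0 (shut) to 1 (fully open), set as the call begins (- or left out, the last holds). The fingers move at their own pace and stop on an object; the grip force is fixed at half the most. Time passes only in rows, so rows that do not move let the fingers close, or fill a call up. It gives the time, the measured TCP pose, the force, the opening and the grip force at its end, in the units of the state.
- read_state(): the state, without advancing time (a new reading comes with each control period).
- get_image(name): name is "scene" or "top" or "wrist"; returns (picture, depth): 480x640x3 uint8, red, green, blue; 480x640 float32, m along the optical axis (not along the pixel's ray), 0 where there is no reading.
- get_calibration(name): a dict with "vfov" (degrees; the focal length in pixels is half the picture's height over the tangent of half this angle, whatever the lens; pixels are square), "cx", "cy" (the principal point, pixels), "cam_to_world" (4x4, takes a point from camera to world coordinates); the wrist camera has in their place "T_tool_cam" (4x4, takes a point from camera to tool coordinates, whose origin is the TCP and whose axes are the flange's). Camera axes: x right, y up, looking along -z (the intrinsics and any distortion apply to the point x, -y, -z); pixel columns grow to the right and rows downward; lengths in m; the calibration is good to about 2 mm. A picture is of the moment at which its call begins: read the wrist's pose just before it. get_calibration takes no time and is no camera call.
- sign_off(): hands the job in; it is judged then, once.
The state is a dict: "time_s": time; "joint_pos": joint angles; "joint_vel": joint speeds; "effort": joint torques, N m; "tcp_pos": TCP position; "eef_rot": TCP orientation; "wrist_force": force on the tool from outside, world axes, zero at the start; "torque": the same for the moment, N m; "gripper_width": finger opening in m; "finger_force": force on a finger pad.
Only numpy, scipy, OpenCV 4.12 (cv2) and the standard library are available. Lean on these libraries where they do the work, as an engineer would, in place of code of your own. Each camera call takes 0.05 s, during which the arm holds its last target. There are 200 camera calls.

### The job

Block the ram of the horizontal bench press so that it cannot run back: hang the longest of the three stop blocks that fits into the exposed length of the ram's rod astride the rod, grip upward, working in from the front under the bridge beam. Then push the crosshead back gently by hand until the block is nipped between crosshead and cylinder nose with no play left, and let go. Do not pull the ram further out, and do not knock over the spray can or the jar.

Things in the scene. Friction and masses are not known exactly. Their poses are not given: they have to be found in the camera images.
- press: horizontal bench press, grey-blue steel frame, fixed to the bench. Origin: on its underside below the ram axis; z up; the ram extends along +y; -x is its open front, facing the robot. Base plate x = -70 to 70, y = -236 to 276 mm, 15 thick. End plates at y = -220 and 260, 16 thick, 357 tall, 130 wide up to z = 125, 72 wide above
- beam_edge (a point): middle of the lower front edge of the bridge beam that joins the tops of the end plates right above the ram: 312 mm above the bench, 25 mm in front of the ram axis; the beam is 50 mm wide, 46 mm high and runs along the whole press
- gland_face (a point): centre of the flat end of the cylinder's brass nose (44 mm diameter, 25 long; behind it the cylinder, 66 mm square, 110 long), on the ram axis, 80 mm above the bench; y points along the rod to the crosshead, z up. The exposed rod is bright steel, 28 mm diameter
- thrust_face (a point): centre of the crosshead's flat face that looks at the cylinder nose (dark steel collar, 50 mm diameter, 12 thick), on the ram axis; the exposed rod runs from gland_face to here. The crosshead behind the collar is 58 mm wide, 28 mm along the rod, its top 106 mm above the bench
- dog (a point): middle of the trip dog, an upright bright steel lug on top of the crosshead by which it can be pushed or held: 26 mm along the rod, 20 across, from 105 to 149 mm above the bench. The point is 127 mm above the bench, right above the rod axis and 26 mm beyond thrust_face
- ram (a joint): slide of the ram (m), growing as it extends; the exposed length of rod between gland_face and thrust_face is 0.070 + this value. The air is vented: it slides against about 5 N of friction and stays where it is left
- block_short: stop block: aluminium channel (inverted U) 70 mm long with a blue grip on top. Origin: centre of its underside; z up, y along its length. 50 mm wide; legs 8 mm thick, 34 mm apart (dark steel feet flared to 39), open below; inner roof 56 mm, outer roof 64 mm above the origin. Grip in the middle: 26 mm along y, 20 along x, from 64 to 106 mm above the origin. About 224 g
- block_medium: stop block: aluminium channel (inverted U) 95 mm long with a yellow grip on top. Origin: centre of its underside; z up, y along its length. 50 mm wide; legs 8 mm thick, 34 mm apart (dark steel feet flared to 39), open below; inner roof 56 mm, outer roof 64 mm above the origin. Grip in the middle: 26 mm along y, 20 along x, from 64 to 106 mm above the origin. About 304 g
- block_long: stop block: aluminium channel (inverted U) 120 mm long with a red grip on top. Origin: centre of its underside; z up, y along its length. 50 mm wide; legs 8 mm thick, 34 mm apart (dark steel feet flared to 39), open below; inner roof 56 mm, outer roof 64 mm above the origin. Grip in the middle: 26 mm along y, 20 along x, from 64 to 106 mm above the origin. About 384 g
- block_short_bore (a point): point in the middle of block_short's channel that lies on the rod's axis when the block sits on the rod (42 mm above the block's origin)
- block_medium_bore (a point): point in the middle of block_medium's channel that lies on the rod's axis when the block sits on the rod (42 mm above the block's origin)
- block_long_bore (a point): point in the middle of block_long's channel that lies on the rod's axis when the block sits on the rod (42 mm above the block's origin)
- spray_can: spray can, 65 mm in diameter, 198 mm tall, standing on the bench; origin at the centre of its underside, z up
- grease_jar: white jar with a blue lid, 64 mm in diameter, 72 mm tall, standing on the bench; origin at the centre of its underside, z up
Not all that is in view belongs to the job. What is shaped like the block_short but orange is not meant.

How it is judged:
By the outcome, as a careful person would: the job done as asked, in the order asked, and still so for the second after the job is handed in, with the robot touching nothing.
It also fails if it takes over 48 s, if anything falls off the work surface, if the arm or the gripper's body presses on something with over 40 N, if the wrist force passes 120 N, or if a joint passes its speed limit or range.

## Working session

There is one attempt and no reset: what is moved stays moved. The work goes in short steps, Python scripts to look and compute and a shell command to move; the robot and the scene stay as the last step left them, time stands still between calls to the robot, and variables do not carry over. Pictures are saved under pics/ and viewed, at most 12 in all, crops included, and the job is handed in when it is done.

```bash
ls; mkdir -p pics; cat > h.py <<'E'
from plant import *
import numpy as np, cv2
def cal(n): return get_calibration(n)
E
python3 - <<'E'
from h import *
for n in("scene","top"):
    p,d=get_image(n); np.savez(f'pics/{n}0.npz',p=p,d=d); cv2.imwrite(f'pics/{n}0.png',p[:,:,::-1]); print(n,get_calibration(n),(d>0).mean())
print(get_calibration("wrist"));s=read_state();print(s)
E
```

```text
pics
scene {'vfov': 45.99140674247998, 'cx': 316.5472444891344, 'cy': 241.33784260121038, 'cam_to_world': array([[ 0.90027096,  0.31588917, -0.29954336,  0.10546396],
       [-0.43514008,  0.6733019 , -0.59776054, -0.74510683],
       [ 0.01285703,  0.66848978,  0.74361019,  1.14567385],
       [ 0.        ,  0.        ,  0.        ,  1.        ]])} 0.9961751302083334
top {'vfov': 48.032099806062455, 'cx': 310.10929199620404, 'cy': 243.9549855842141, 'cam_to_world': array([[ 4.05651269e-04,  9.89799242e-01, -1.42468580e-01,
         2.81117085e-01],
       [-9.99845800e-01,  2.90262491e-03,  1.73190974e-02,
         4.69400203e-02],
       [ 1.75559623e-02,  1.42439586e-01,  9.89647792e-01,
         1.59277546e+00],
       [ 0.00000000e+00,  0.00000000e+00,  0.00000000e+00,
         1.00000000e+00]])} 0.9958723958333333
{'vfov': 61.73535680977698, 'cx': 315.18871258355745, 'cy': 245.08703530435568, 'T_tool_cam': array([[-3.85696435e-04,  9.63103410e-01,  2.69131332e-01,
         6.77477920e-02],
       [ 9.99999862e-01,  2.75631237e-04,  4.46752137e-04,
        -3.68299646e-05],
    
[... 278 characters left out ...]
 -1.56058590e-05,  8.99996925e+01]), 'joint_vel': array([ 0.0221075 , -0.12622906, -0.00291192,  0.03274461,  0.04464257,
       -0.00705676]), 'effort': array([-6.49976701e-04, -6.87246537e+01,  4.87806559e+01,  1.20291687e-02,
       -2.12826262e-05,  1.65274002e-05]), 'tcp_pos': array([0.1834038 , 0.46483318, 0.241872  ]), 'eef_rot': array([[-9.30213957e-01,  3.67017523e-01, -3.63420365e-04],
       [ 3.67017703e-01,  9.30213500e-01, -9.21824069e-04],
       [-2.67056258e-07, -9.90875323e-04, -9.99999509e-01]]), 'wrist_force': array([-0.03060609, -0.14809877,  0.08196509]), 'torque': array([-0.0206178 ,  0.04234007, -0.02274705]), 'finger_force': 0.0, 'gripper_width': 0.08543512697970411}
```

View pics/scene0.png

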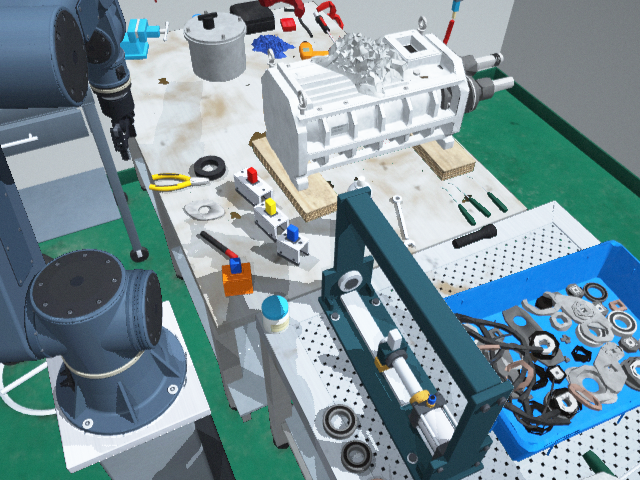

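View pics/top0.png

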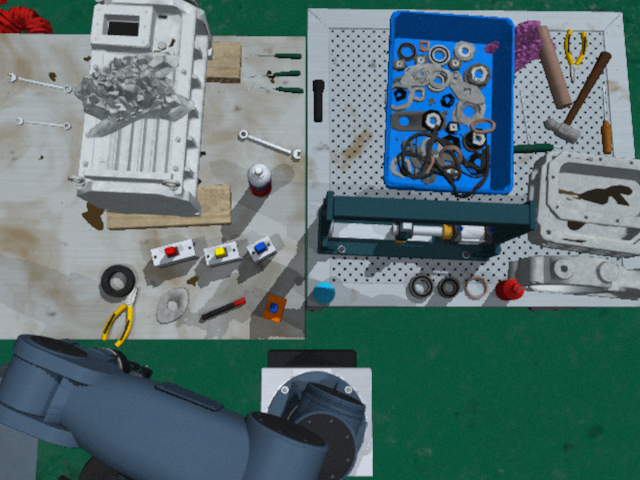

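Scene view: the red, yellow and blue grips stand at (252,172), (269,205) and (292,231), with the orange decoy at (237,275). The jar is at (275,310) and the rod runs from (390,350) to (425,395). In the top view the grips are at (170,252), (222,252) and (262,247), the jar at (324,292), the can at (260,180), and the rod spans columns 412 to 448 in row 231.

```bash
cat > h.py <<'E'
from plant import *
import numpy as np, cv2
def cam(n,s=None):
    c=get_calibration(n)
    if n=="wrist":
        T=np.eye(4);T[:3,:3]=s['eef_rot'];T[:3,3]=s['tcp_pos'];M=T@c['T_tool_cam']
    else: M=c['cam_to_world']
    return dict(f=240/np.tan(np.radians(c['vfov']/2)),cx=c['cx'],cy=c['cy'],M=M)
def ray(c,u,v):
    d=c['M'][:3,:3]@np.array([(u-c['cx'])/c['f'],-(v-c['cy'])/c['f'],-1.]); return c['M'][:3,3],d
def plane(c,u,v,z):
    o,d=ray(c,u,v); return o+d*(z-o[2])/d[2]
def cloud(c,D):
    v,u=np.mgrid[0:480,0:640]
    P=np.stack([(u-c['cx'])/c['f']*D,-(v-c['cy'])/c['f']*D,-D],-1)
    return P@c['M'][:3,:3].T+c['M'][:3,3]
def tri(r1,r2):
    (o1,d1),(o2,d2)=r1,r2
    t=np.linalg.lstsq(np.stack([d1,-d2],1),o2-o1,rcond=None)[0]
    a,b=o1+d1*t[0],o2+d2*t[1]; return (a+b)/2,np.linalg.norm(a-b)
def mask(p,name):
    h=cv2.cvtColor(p,cv2.COLOR_RGB2HSV); H,S,V=[h[...,i].astype(int) for i in range(3)]
    b=(S>140)&(V>70)
    return dict(red=b&((H<6)|(H>174)),yellow=b&(H>22)&(H<34),blue=b&(H>105)&(H<125),brass=(S>90)&(H>12)&(H<24)&(V>60))[name]
E
python3 - <<'E'
from h import *
I={n:np.load(f'pics/{n}0.npz') for n in("scene","top")}; C={n:cam(n) for n in I}
box={'scene':dict(red=(235,160,268,190),yellow=(255,192,285,220),blue=(280,218,305,245)),'top':dict(red=(150,235,190,268),yellow=(205,238,240,265),blue=(248,235,275,260))}
for k in('red','yellow','blue'):
    R=[]
    for n in I:
        x0,y0,x1,y1=box[n][k]; m=np.zeros((480,640),bool); m[y0:y1,x0:x1]=mask(I[n]['p'],k)[y0:y1,x0:x1]
        P=cloud(C[n],I[n]['d'])[m]; q=P[:,2]; top=P[q>q.max()-.012]
        print(k,n,m.sum(),'top',np.round(np.median(top,0),4),len(top),'zmax',q.max().round(4))
        ys,xs=np.nonzero(m)
        R.append(ray(C[n],xs.mean(),ys.mean()))
    print(' tri',np.round(tri(*R)[0],4),tri(*R)[1].round(4))
# block roofs
P=cloud(C['top'],I['top']['d'])
for k in('red','yellow','blue'):
    x0,y0,x1,y1=box['top'][k]; 
    sub=P[y0-8:y1+8,x0-18:x1+18].reshape(-1,3); s=sub[(sub[:,2]>.052)&(sub[:,2]<.075)]
    r=cv2.minAreaRect((s[:,:2]*1000).astype(np.float32)); print(k,'roof',r,np.median(s[:,2]))
p=I['top']['p'];cv2.imwrite('pics/t1.png',cv2.resize(p[185:315,300:500,::-1],(800,520),interpolation=cv2.INTER_CUBIC))
p=I['scene']['p'];cv2.imwrite('pics/s1.png',cv2.resize(p[180:480,310:510,::-1],(400,600),interpolation=cv2.INTER_CUBIC))
for nm,b in dict(can=(245,160,275,195),jar=(312,280,336,304)).items():
    s=P[b[1]:b[3],b[0]:b[2]].reshape(-1,3); h=s[:,2].max(); t=s[s[:,2]>h-.02]; print(nm,h,np.median(t,0),t.min(0),t.max(0))
E
```

```text
red scene 123 top [0.4767 0.4062 0.103 ] 51 zmax 0.1114
red top 82 top [0.2811 0.0469 1.5928] 1 zmax 1.5928
 tri [0.4783 0.4136 0.0828] 0.0002
yellow scene 148 top [0.4738 0.2683 0.1033] 63 zmax 0.1088
yellow top 82 top [0.4747 0.2738 0.1054] 54 zmax 0.1129
 tri [0.4755 0.2748 0.0841] 0.001
blue scene 165 top [ 0.1055 -0.7451  1.1457] 1 zmax 1.1457
blue top 72 top [0.4887 0.1606 0.1042] 58 zmax 0.1102
 tri [0.4899 0.1624 0.0828] 0.0003
red roof ((477.5489196777344, 393.5819091796875), (72.98969268798828, 161.3242645263672), 1.358505368232727) 0.06380276360918047
yellow roof ((477.0101013183594, 272.27545166015625), (202.63560485839844, 70.9172134399414), 88.5619125366211) 0.06359632436979956
blue roof ((485.3768615722656, 187.44488525390625), (68.27651977539062, 132.84609985351562), 9.569073677062988) 0.06339907022319524
can 1.5927754646393903 [0.28111708 0.04694002 1.59277546] [0.28111708 0.04694002 1.59277546] [0.28111708 0.04694002 1.59277546]
jar 1.5927754646393903 [0.28111708 0.04694002 1.59277546] [0.28111708 0.04694002 1.59277546] [0.28111708 0.04694002 1.59277546]
```

View pics/t1.png

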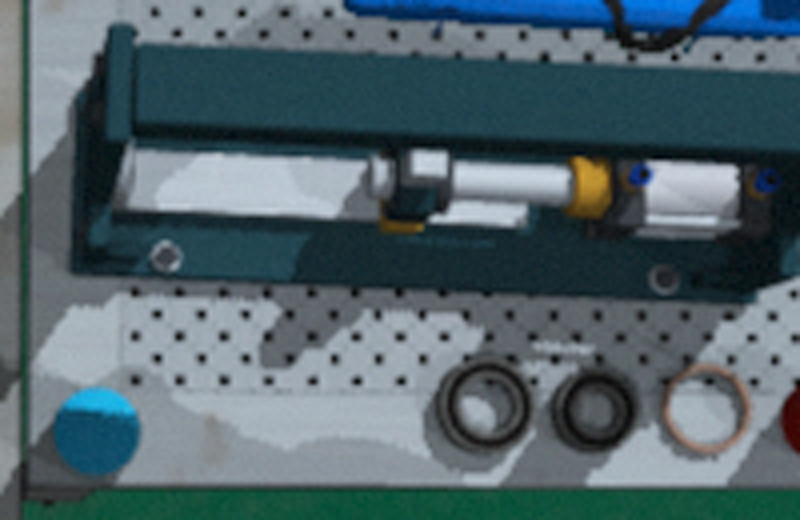

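View pics/s1.png

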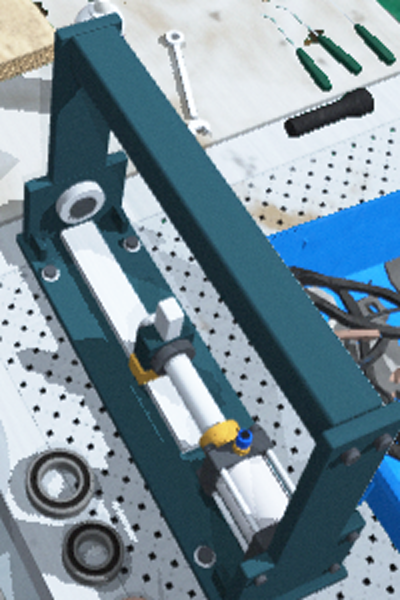

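Top crop (4x, origin 300,185): collar face near crop x≈453, brass nose end near x≈570, dog at (430,163), jar lid at (97,430). That puts about 80–90 mm of rod showing, so the choice between short and medium needs a close-up. The scene crop confirms this: the dog is at (168,318) and the brass nose at (220,433).

```bash
python3 - <<'E'
from h import *
I={n:np.load(f'pics/{n}0.npz') for n in("scene","top")}; C={n:cam(n) for n in I}
ct=C['top'];cs=C['scene']
T=lambda x,y:(300+(x+.5)/4-.5,185+(y+.5)/4-.5)
S=lambda x,y:(310+(x+.5)/2-.5,180+(y+.5)/2-.5)
for nm,a,z in(('collar rod',(453,180),.094),('nose rod',(569,187),.094),('dogtop',(430,163),.149),('beam lower front L',(135,150),.312),('beam lowfront R',(790,160),.312),('base fl',(72,272),.015),('base fr',(750,300),.015),('jar',(97,432),.072)):
    print(nm,np.round(plane(ct,*T(*a),z),4))
print('dogtop tri',tri(ray(ct,*T(430,163)),ray(cs,*S(171,307))))
P=cloud(ct,I['top']['d'])
for nm,b in dict(can=(245,160,275,195),jar=(312,280,336,304)).items():
    s=P[b[1]:b[3],b[0]:b[2]].reshape(-1,3); s=s[s[:,2]<.5]; h=s[:,2].max(); t=s[s[:,2]>(.1 if nm=='can' else .055)]; print(nm,h,np.median(t,0),t.min(0),t.max(0))
ys,xs=np.nonzero(mask(I['top']['p'],'brass')[215:245,430:460]); 
print('brass cols',xs.min()+430,xs.max()+430)
# front plate fits: base plate & posts
s=P[170:280,300:560].reshape(-1,3); b=s[(s[:,2]>.3)&(s[:,2]<.375)]; r=cv2.minAreaRect((b[:,:2]*1000).astype(np.float32)); print('beam',r)
# yaw of the blocks via light pixels
for k,(x0,y0,x1,y1) in dict(red=(145,232,200,272),yellow=(198,236,245,270),blue=(242,232,280,265)).items():
    s=P[y0:y1,x0:x1].reshape(-1,3); s=s[(s[:,2]>.058)&(s[:,2]<.070)]; c=np.cov(s[:,:2].T); w,v=np.linalg.eigh(c); print(k,s.mean(0),np.degrees(np.arctan2(v[1,1],v[0,1])),np.sqrt(w*12))
E
```

```text
collar rod [ 0.5387 -0.2704  0.094 ]
nose rod [ 0.534  -0.3527  0.094 ]
dogtop [ 0.541  -0.2433  0.149 ]
beam lower front L [ 0.519  -0.0317  0.312 ]
beam lowfront R [ 0.5143 -0.43    0.312 ]
base fl [ 0.4824 -0.0029  0.015 ]
base fr [ 0.4629 -0.5056  0.015 ]
jar [ 0.3616 -0.0185  0.072 ]
dogtop tri (array([ 0.54199436, -0.24364538,  0.14917531]), np.float64(0.002153892968034385))
can 0.2034097189008126 [0.67240811 0.16058927 0.16419333] [0.64931094 0.13088577 0.10018947] [0.71337353 0.19340339 0.20340972]
jar 0.08208750564423029 [ 0.36331002 -0.01887804  0.07182797] [ 0.33280994 -0.05007201  0.05542737] [0.39212941 0.01175173 0.08208751]
brass cols 442 458
beam ((541.7355346679688, -260.7704772949219), (509.985107421875, 72.17642974853516), 87.62055969238281)
red [0.47722603 0.41087984 0.06388654] 105.77688337685524 [0.05278724 0.12852051]
yellow [0.47518551 0.2730076  0.06366811] 104.21866468717855 [0.05326414 0.10291499]
blue [0.48885515 0.16021113 0.06364415] 119.55861332999326 [0.05475107 0.07631513]
```

```bash
cat >> h.py <<'E'
from scipy.linalg import fractional_matrix_power as fmp
from scipy.spatial.transform import Rotation as Ro
def toolR(az,phi):
    "fingers point to azimuth az, phi below horizontal; camera on the near/lower side"
    a,f=np.radians(az),np.radians(phi); r=np.array([np.cos(a),np.sin(a),0]); k=np.array([0,0,1.])
    z=np.cos(f)*r-np.sin(f)*k; x=-np.sin(f)*r-np.cos(f)*k; return np.stack([x,np.cross(z,x),z],1)
def row(R,p,n=10,s=None):
    s=s or read_state(); A=np.eye(4);A[:3,:3]=s['eef_rot'];A[:3,3]=s['tcp_pos'];B=np.eye(4);B[:3,:3]=R;B[:3,3]=p
    F=np.real(fmp(np.linalg.inv(A)@B,1/n)); U,_,V=np.linalg.svd(F[:3,:3])
    print('n',n,np.round(F[:3,3],4).tolist()+np.round(Ro.from_matrix(U@V).as_rotvec(),4).tolist())
def snap(n,f):
    s=read_state(); p,d=get_image(n); np.savez(f'pics/{f}.npz',p=p,d=d); cv2.imwrite(f'pics/{f}.png',p[:,:,::-1]); return s,p,d
E
python3 - <<'E'
from h import *
row(toolR(29.6,90),[.43,.15,.26])
c=cam('top');d=np.load('pics/top0.npz')['d'];P=cloud(c,d)[290:325,258:290].reshape(-1,3)
s=P[P[:,2]>.03];s=s[s[:,2]<.3];print('decoy',s.min(0),s.max(0),np.median(s,0))
E
```

```text
n 10 [-0.0246, -0.0332, -0.0018, -0.0001, -0.0, -0.0892]
decoy [0.28242749 0.08825382 0.0330113 ] [0.36086079 0.15256243 0.11290034] [0.32037947 0.11972853 0.0647432 ]
```

```bash
python3 -m inch '[[-0.0246,-0.0332,-0.0018,0,0,-0.089],[-0.0246,-0.0332,-0.0018,0,0,-0.089],[-0.0246,-0.0332,-0.0018,0,0,-0.089],[-0.0246,-0.0332,-0.0018,0,0,-0.089],[-0.0246,-0.0332,-0.0018,0,0,-0.089],[-0.0246,-0.0332,-0.0018,0,0,-0.089],[-0.0246,-0.0332,-0.0018,0,0,-0.089],[-0.0246,-0.0332,-0.0018,0,0,-0.089],[-0.0246,-0.0332,-0.0018,0,0,-0.089],[-0.0246,-0.0332,-0.0018,0,0,-0.089]]' 1
python3 - <<'E'
from h import *
s,p,d=snap('wrist','w1'); c=cam('wrist',s); P=cloud(c,d)
print(s['time_s'],s['tcp_pos'],np.abs(s['joint_vel']).max())
# blue grip top, roof
m=mask(p,'blue'); n,l,st,ce=cv2.connectedComponentsWithStats(m.astype(np.uint8))
for i in range(1,n):
    if st[i,4]>150:
        q=P[l==i]; t=q[q[:,2]>.098]; print(i,st[i],ce[i],np.median(q,0),len(t)); 
        if len(t)>50: print(' top rect',cv2.minAreaRect((t[:,:2]*1000).astype(np.float32)),np.median(t[:,2]))
s_=P.reshape(-1,3); s_=s_[(s_[:,2]>.058)&(s_[:,2]<.070)&(np.hypot(s_[:,0]-.489,s_[:,1]-.161)<.055)]
print('roof',cv2.minAreaRect((s_[:,:2]*1000).astype(np.float32)),np.median(s_[:,2]))
row(toolR(-2.3,75),[.36,-.31,.26])
E
```

```text
time_s: 0.93
tcp_pos: [0.4242, 0.1515, 0.2602]
eef_rot: [[-0.877, -0.481, 0.0], [-0.481, 0.877, 0.0], [-0.0, -0.0, -1.0]]
wrist_force: [-0.1, 1.4, 0.9]
gripper_width: 0.0852
finger_force: 0.0
0.9333 [0.42424948 0.15147881 0.26020517] 110.38106081293172
1 [ 328   52   43   48 1154] [349.05025997  74.66637782] [0.32152473 0.12023295 0.10776876] 1141
 top rect ((335.66790771484375, 116.46765899658203), (19.19091033935547, 55.259674072265625), 74.9804458618164) 0.1077810457634733
3 [ 269  279   34   38 1197] [285.73350042 297.76357561] [0.48504641 0.1581477  0.10655817] 811
 top rect ((434.013916015625, 134.94960021972656), (139.78326416015625, 25.942054748535156), 23.831506729125977) 0.10760193177042299
roof ((490.27508544921875, 160.29327392578125), (50.60759353637695, 69.75005340576172), 29.029579162597656) 0.06622525115231623
n 10 [0.0188, -0.043, -0.0017, 0.007, -0.0254, 0.0548]
```

View pics/w1.png

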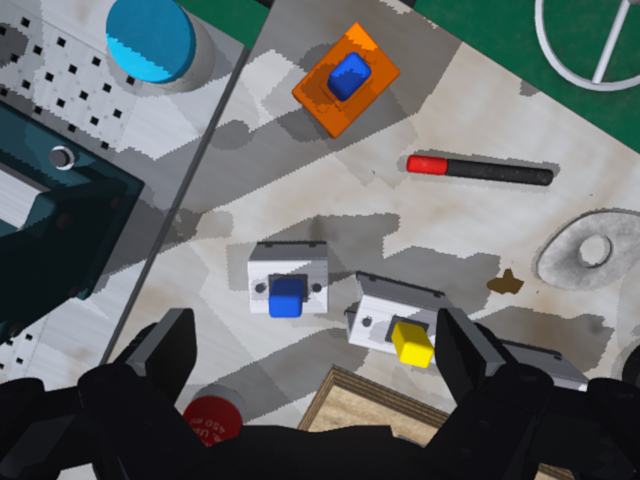

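Wrist view: block_short at (287,290) with its blue grip top at (285,305), block_medium at (400,320), the decoy at (345,78), the jar at (150,40) and the can at (213,415). Block_short measures 50.6 x 69.8 mm, centred at (0.490,0.160) with yaw about 29°. Next I look at the press.

```bash
python3 -m inch '[[0.0164,-0.0374,-0.0015,0.006,-0.022,0.0477],[0.0164,-0.0374,-0.0015,0.006,-0.022,0.0477],[0.0164,-0.0374,-0.0015,0.006,-0.022,0.0477],[0.0164,-0.0374,-0.0015,0.006,-0.022,0.0477],[0.0164,-0.0374,-0.0015,0.006,-0.022,0.0477],[0.0164,-0.0374,-0.0015,0.006,-0.022,0.0477],[0.0164,-0.0374,-0.0015,0.006,-0.022,0.0477],[0.0164,-0.0374,-0.0015,0.006,-0.022,0.0477],[0.0164,-0.0374,-0.0015,0.006,-0.022,0.0477],[0.0164,-0.0374,-0.0015,0.006,-0.022,0.0477]]' 
python3 -m inch '[[0.0164,-0.03,-0.0015,0.006,-0.022,0.0477],[0.008,-0.01,0,0,0,0.02],[0,0,0,0,0,0],[0,0,0,0,0,0],[0,0,0,0,0,0],[0,0,0,0,0,0],[0,0,0,0,0,0],[0,0,0,0,0,0],[0,0,0,0,0,0],[0,0,0,0,0,0]]' 
python3 - <<'E'
from h import *
s,p,d=snap('wrist','w2'); print(s['time_s'],s['tcp_pos'],np.abs(s['joint_vel']).max(),s['joint_pos'])
E
```

```text
time_s: 1.82
tcp_pos: [0.3693, -0.2492, 0.2627]
eef_rot: [[-0.974, -0.016, 0.225], [-0.017, 1.0, -0.003], [-0.225, -0.006, -0.974]]
wrist_force: [0.9, -0.7, -0.2]
gripper_width: 0.0853
finger_force: 0.0
time_s: 2.65
tcp_pos: [0.3467, -0.2872, 0.2587]
eef_rot: [[-0.968, 0.048, 0.245], [0.047, 0.999, -0.008], [-0.245, 0.004, -0.969]]
wrist_force: [0.2, -0.1, -0.3]
gripper_width: 0.0857
finger_force: 0.0
2.65 [ 0.34667843 -0.28723471  0.25874138] 0.3122725107914557 [-46.33001623  -3.27596005 -18.20625749  64.8446802    9.91076179
 -42.6716321 ]
```

View pics/w2.png

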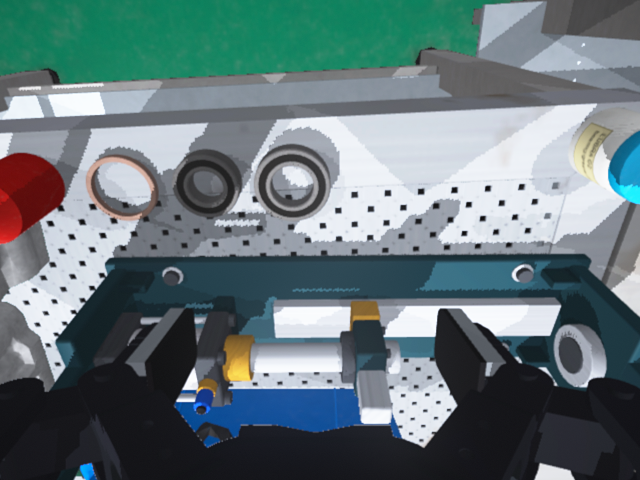

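Wrist view of the press: the brass nose ends at u≈253, v≈358 and the collar face is at u≈341, v≈358, with the rod between them. The dog top is at about (375,408), and the jaws frame the ram.

```bash
cat > rod.py <<'E'
from h import *
from scipy.optimize import least_squares
def rodfit(c,p,d,box,r=.014):
    P=cloud(c,d); u0,v0,u1,v1=box; q=P[v0:v1,u0:u1].reshape(-1,3); q=q[(q[:,2]>.06)&(q[:,2]<.11)]
    def f(a):
        n=np.array([a[2],1,a[3]]);n/=np.linalg.norm(n); w=q-np.array([a[0],-.31,a[1]]); w=w-np.outer(w@n,n); return np.linalg.norm(w,axis=1)-r
    s=least_squares(f,[.537,.08,.04,0],loss='soft_l1',f_scale=.001); a=s.x
    return P,a,np.std(f(a)),len(q)
E
python3 - <<'E'
from rod import *
z=np.load('pics/w2.npz'); p,d=z['p'],z['d']; s=read_state(); c=cam('wrist',s)
P,a,e,n=rodfit(c,p,d,(262,346,332,372)); print('axis x@-.31,z,slopes',a,e,n,'yaw',np.degrees(np.arctan(-a[2])))
nv=np.array([a[2],1,a[3]]);nv/=np.linalg.norm(nv);o=np.array([a[0],-.31,a[1]])
w=P-o; ax=w@nv; rr=np.linalg.norm(w-ax[...,None]*nv,axis=-1)
b=mask(p,'brass')&(rr<.026)&(rr>.017); t=ax[b]; print('nose ax',np.percentile(t,[2,50,97,99.5]),'r',np.percentile(rr[b],[50,95]))
m=(rr>.018)&(rr<.028)&(ax>0.0)&(ax<.08)&(P[...,2]>.06); m[:, :300]=0
h,ed=np.histogram(ax[m],bins=np.arange(0,.08,.002)); print([(round(x,3),int(k)) for x,k in zip(ed,h)])
# ray check: edge pixels at axis height rod top/silhouette
for u in (253,341): print(u,plane(c,u,352,.09))
g=(P[...,2]>.138)&(P[...,2]<.16)&(abs(P[...,1]+.245)<.03); q=P[g]; print('dog top',q.min(0),q.max(0),np.median(q,0),cv2.minAreaRect((q[:,:2]*1000).astype(np.float32)))
for v in(350,355,360,365): print(v,[tuple(p[v,u]) for u in (250,252,254,256,258)],'|',[tuple(p[v,u]) for u in (336,338,340,342,344)])
row(toolR(29.4,45),[.490-.12,.160-.0675,.088+.12])
E
```

```text
axis x@-.31,z,slopes [0.5411246  0.08239365 0.04452697 0.00181554] 0.0006828734345866553 1814 yaw -2.549523207423751
nose ax [-0.07320574 -0.06052102 -0.04845369 -0.04829034] r [0.02163394 0.0228186 ]
[(np.float64(0.0), 0), (np.float64(0.002), 0), (np.float64(0.004), 0), (np.float64(0.006), 0), (np.float64(0.008), 0), (np.float64(0.01), 0), (np.float64(0.012), 0), (np.float64(0.014), 0), (np.float64(0.016), 0), (np.float64(0.018), 0), (np.float64(0.02), 0), (np.float64(0.022), 0), (np.float64(0.024), 0), (np.float64(0.026), 0), (np.float64(0.028), 0), (np.float64(0.03), 0), (np.float64(0.032), 0), (np.float64(0.034), 0), (np.float64(0.036), 0), (np.float64(0.038), 84), (np.float64(0.04), 111), (np.float64(0.042), 106), (np.float64(0.044), 118), (np.float64(0.046), 116), (np.float64(0.048), 112), (np.float64(0.05), 106), (np.float64(0.052), 25), (np.float64(0.054), 4), (np.float64(0.056), 3), (np.float64(0.058), 2), (np.float64(0.06), 1), (np.float64(0.062), 3), (np.float64(0.064), 5), (np.float64(0.066), 4), (np.float64(0.068), 6), (np.float64(0.07), 4), (np.float64(0.072), 4), (np.f
[... 1606 characters left out ...]
nt8(232), np.uint8(239)), (np.uint8(203), np.uint8(209), np.uint8(222)), (np.uint8(124), np.uint8(130), np.uint8(142)), (np.uint8(89), np.uint8(93), np.uint8(105))]
365 [(np.uint8(139), np.uint8(130), np.uint8(124)), (np.uint8(164), np.uint8(169), np.uint8(182)), (np.uint8(200), np.uint8(206), np.uint8(220)), (np.uint8(243), np.uint8(246), np.uint8(251)), (np.uint8(245), np.uint8(247), np.uint8(251))] | [(np.uint8(245), np.uint8(248), np.uint8(251)), (np.uint8(240), np.uint8(244), np.uint8(249)), (np.uint8(225), np.uint8(231), np.uint8(238)), (np.uint8(138), np.uint8(144), np.uint8(156)), (np.uint8(101), np.uint8(106), np.uint8(118))]
n 10 [-0.0062, 0.0369, 0.0103, -0.0277, -0.0522, -0.0496]
```

Exposed rod: nose face at axial -48 mm and collar at +38.5 mm, so about 86.5 mm, and the top view gave 82. Block_short (70 mm) is therefore the longest that fits, because block_medium is 95 mm. The axis is at x=0.541 and the yaw is -2.4°. Now the pregrasp.

```bash
python3 - <<'E'
from h import *
row(toolR(29.4,45),[.427,.1246,.163],11)
E
```

```text
n 11 [-0.0088, 0.0351, 0.0158, -0.0252, -0.0475, -0.0451]
```

```bash
python3 -m inch '[[-0.0088,0.0351,0.0158,-0.025,-0.0475,-0.045],[-0.0088,0.0351,0.0158,-0.025,-0.0475,-0.045],[-0.0088,0.0351,0.0158,-0.025,-0.0475,-0.045],[-0.0088,0.0351,0.0158,-0.025,-0.0475,-0.045],[-0.0088,0.0351,0.0158,-0.025,-0.0475,-0.045],[-0.0088,0.0351,0.0158,-0.025,-0.0475,-0.045],[-0.0088,0.0351,0.0158,-0.025,-0.0475,-0.045],[-0.0088,0.0351,0.0158,-0.025,-0.0475,-0.045],[-0.0088,0.0351,0.0158,-0.025,-0.0475,-0.045],[-0.0088,0.0351,0.0158,-0.025,-0.0475,-0.045]]' 0.6
python3 -m inch '[[-0.0088,0.0351,0.0158,-0.025,-0.0475,-0.045],[0,0,0,0,0,0],[0,0,0,0,0,0],[0,0,0,0,0,0],[0,0,0,0,0,0],[0,0,0,0,0,0],[0,0,0,0,0,0],[0,0,0,0,0,0],[0,0,0,0,0,0],[0,0,0,0,0,0]]'
python3 - <<'E'
from h import *
s,p,d=snap('wrist','w3'); c=cam('wrist',s); P=cloud(c,d); print(s['joint_pos'],s['tcp_pos'],s['gripper_width'])
m=mask(p,'blue')&(np.hypot(P[...,0]-.49,P[...,1]-.16)<.03); q=P[m]; print('grip',len(q),q.min(0),q.max(0))
x=np.array([np.cos(np.radians(29.4)),np.sin(np.radians(29.4)),0]); y=np.array([-x[1],x[0],0])
print('y mid of grip',np.percentile(q@y,[2,98]),'x front',np.percentile(q@x,[2,98]),'expect y,x',np.array([.49,.16,0])@y,np.array([.49,.16,0])@x)
f=q[(q@x)<np.percentile(q@x,30)]; pf=np.polyfit(f@y,f@x,1); print('front face skew deg',np.degrees(np.arctan(pf[0])))
row(toolR(29.4,45),[.4949,.1628,.085])
E
```

```text
time_s: 3.53
tcp_pos: [0.4274, 0.0867, 0.1687]
eef_rot: [[-0.663, -0.447, 0.6], [-0.323, 0.895, 0.309], [-0.675, 0.011, -0.738]]
wrist_force: [2.2, -0.9, -0.3]
gripper_width: 0.0512
finger_force: 0.0
time_s: 4.37
tcp_pos: [0.4276, 0.1224, 0.1632]
eef_rot: [[-0.618, -0.487, 0.617], [-0.345, 0.873, 0.343], [-0.706, -0.001, -0.708]]
wrist_force: [-0.3, 0.7, 0.3]
gripper_width: 0.0511
finger_force: 0.0
[  4.26265806 -23.59471109 -64.34475707   7.1178872   17.24073046
 -18.21391426] [0.42756334 0.12239835 0.16322022] 0.05114198524225466
grip 2832 [0.4753381  0.14526565 0.06883707] [0.50297036 0.17169083 0.10896936]
y mid of grip [-0.11339988 -0.08940336] x front [0.49486631 0.50920074] expect y,x -0.10114862949218865 0.5054393680273154
front face skew deg 0.03618948604836098
n 10 [-0.0, 0.0002, 0.0111, -0.0004, -0.0002, -0.0002]
```

View pics/w3.png

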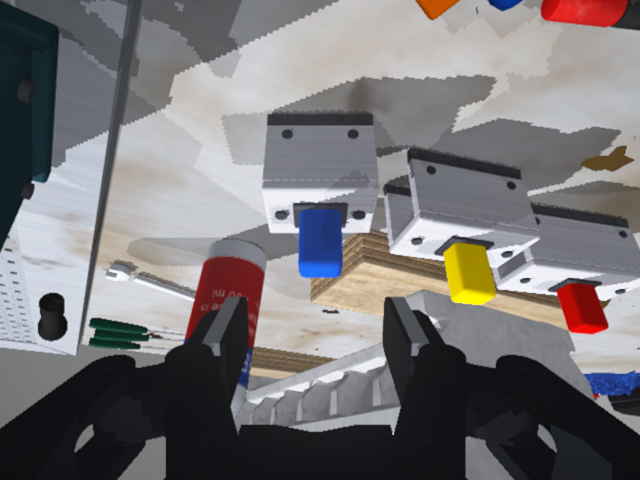

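Wrist view: the blue grip is at (320,243), centred between the open jaws (tips at u≈240 and 390). The block is square to the tool, with 0.04° of skew, so I go in and close.

```bash
python3 -m inch '[[0,0.0002,0.0125,0,0,0],[0,0.0002,0.0125,0,0,0],[0,0.0002,0.0125,0,0,0],[0,0.0002,0.0125,0,0,0],[0,0.0002,0.0125,0,0,0],[0,0.0002,0.0125,0,0,0],[0,0.0002,0.0125,0,0,0],[0,0.0002,0.0125,0,0,0],[0,0.0002,0.011,0,0,0],[0,0,0,0,0,0]]'
python3 -m inch '[[0,0,0,0,0,0],[0,0,0,0,0,0],[0,0,0,0,0,0],[0,0,0,0,0,0],[0,0,0,0,0,0],[0,0,0,0,0,0],[0,0,0,0,0,0],[0,0,0,0,0,0],[0,0,0,0,0,0],[0,0,0,0,0,0]]' 0
python3 -c "from h import *;print(read_state()['joint_pos'])"
```

```text
time_s: 5.25
tcp_pos: [0.4987, 0.1627, 0.0874]
eef_rot: [[-0.623, -0.489, 0.61], [-0.349, 0.872, 0.343], [-0.7, 0.001, -0.714]]
wrist_force: [-0.5, 0.6, -0.6]
gripper_width: 0.051
finger_force: 0.0
time_s: 6.08
tcp_pos: [0.4985, 0.1623, 0.0888]
eef_rot: [[-0.622, -0.489, 0.611], [-0.348, 0.872, 0.343], [-0.701, 0.001, -0.713]]
wrist_force: [-1.1, -0.8, 1.0]
gripper_width: 0.0249
finger_force: 61.4
[ 10.4781893   -1.64268649 -64.88197567 -16.1916429   13.08594498
 -13.61775843]
```

```bash
python3 -m inch '[[-0.005,0,-0.005,0,0.01,0],[-0.0105,0,-0.0107,0,0.03,0],[-0.011,0,-0.0107,0,0.05,0],[-0.011,0,-0.0107,0,0.05,0],[-0.0115,0,-0.01,0,0.05,0],[-0.011,0,-0.011,0,0.05,0],[-0.011,0,-0.011,0,0.05,0],[-0.011,0,-0.012,0,0.05,0],[0,0,0,0,0,0],[0,0,0,0,0,0]]'
python3 - <<'E'
from h import *
s=read_state();print(s['joint_pos'],s['finger_force'])
row(toolR(-2.4,60),[.40,-.22,.25],12)
E
```

```text
time_s: 6.92
tcp_pos: [0.5144, 0.1711, 0.2025]
eef_rot: [[-0.789, -0.489, 0.371], [-0.443, 0.872, 0.209], [-0.425, 0.001, -0.905]]
wrist_force: [-0.6, -0.2, -1.8]
gripper_width: 0.0249
finger_force: 61.1
[ 15.00085285  -2.50939617 -30.16657876  37.85705352   6.06171156
 -12.98231147] 61.12137794494629
n 12 [0.014, -0.0295, -0.0116, 0.0214, -0.0068, 0.0409]
```

```bash
python3 - <<'E'
from h import *
row(toolR(14,67),[.39,.03,.23],6)
s=dict(eef_rot=toolR(14,67),tcp_pos=np.array([.39,.03,.23])); row(toolR(-2.4,55),[.40,-.31,.215],10,s)
E
```

```text
n 6 [0.0239, -0.0136, -0.0158, 0.0183, 0.0063, 0.0406]
n 10 [0.0034, -0.034, 0.0001, 0.0139, -0.0208, 0.0251]
```

```bash
python3 -m inch '[[0.0239,-0.0136,-0.0158,0.018,0.006,0.04],[0.0239,-0.0136,-0.0158,0.018,0.006,0.04],[0.0239,-0.0136,-0.0158,0.018,0.006,0.04],[0.0239,-0.0136,-0.0158,0.018,0.006,0.04],[0.0239,-0.0136,-0.0158,0.018,0.006,0.04],[0.0239,-0.0136,-0.0158,0.018,0.006,0.04],[0.0034,-0.034,0,0.014,-0.021,0.025],[0.0034,-0.034,0,0.014,-0.021,0.025],[0.0034,-0.034,0,0.014,-0.021,0.025],[0.0034,-0.034,0,0.014,-0.021,0.025]]'
python3 - <<'E'
from h import *
s=read_state();print(s['joint_pos'],s['finger_force'])
row(toolR(-2.4,55),[.40,-.31,.215],7)
E
```

```text
time_s: 7.75
tcp_pos: [0.404, -0.106, 0.223]
eef_rot: [[-0.875, -0.133, 0.465], [-0.121, 0.991, 0.055], [-0.468, -0.008, -0.884]]
wrist_force: [1.0, 1.4, -1.2]
gripper_width: 0.0247
finger_force: 61.1
[-25.07362803 -18.8824201  -40.58435328  44.07967482  14.29506334
 -29.74683669] 61.10165476799011
n 7 [0.0026, -0.0291, -0.0, 0.0121, -0.0176, 0.022]
```

```bash
python3 -m inch '[[0.0026,-0.029,0,0.012,-0.0176,0.022],[0.0026,-0.029,0,0.012,-0.0176,0.022],[0.0026,-0.029,0,0.012,-0.0176,0.022],[0.0026,-0.029,0,0.012,-0.0176,0.022],[0.0026,-0.029,0,0.012,-0.0176,0.022],[0.0026,-0.029,0,0.012,-0.0176,0.022],[0.0026,-0.029,0,0.012,-0.0176,0.022],[0,0,0,0,0,0],[0,0,0,0,0,0],[0,0,0,0,0,0]]'
python3 - <<'E'
from h import *
s=read_state();print(s['joint_pos'],s['finger_force'])
row(toolR(-2.4,45.5),[.415,-.3095,.205],5)
E
```

```text
time_s: 8.58
tcp_pos: [0.4008, -0.3072, 0.2149]
eef_rot: [[-0.82, 0.041, 0.571], [0.035, 0.999, -0.022], [-0.572, 0.002, -0.821]]
wrist_force: [-0.5, -0.1, -1.6]
gripper_width: 0.0254
finger_force: 61.1
[-52.96804662  -6.53140197 -35.69386879  37.07563698  26.28753386
 -44.96504488] 61.10352158546448
n 5 [-0.001, -0.0003, 0.0033, 0.0004, -0.0337, -0.0001]
```

```bash
python3 -m inch '[[-0.001,-0.0003,0.0033,0,-0.0337,0],[-0.001,-0.0003,0.0033,0,-0.0337,0],[-0.001,-0.0003,0.0033,0,-0.0337,0],[-0.001,-0.0003,0.0033,0,-0.0337,0],[-0.001,-0.0003,0.0033,0,-0.0337,0],[0,0,0,0,0,0],[0,0,0,0,0,0],[0,0,0,0,0,0],[0,0,0,0,0,0],[0,0,0,0,0,0]]'
python3 - <<'E'
from h import *
s,p,d=snap('wrist','w4'); c=cam('wrist',s); P=cloud(c,d); print(s['joint_pos'],s['tcp_pos'])
a=np.radians(-2.4);X=np.array([np.cos(a),np.sin(a),0]);Y=np.array([-X[1],X[0],0]);o=s['tcp_pos']
w=P-o; bx=w@X; by=w@Y; bz=w[...,2]
m=(bx>-.06)&(bx<.06)&(abs(by)<.06)&(bz<.04)&(bz>-.13); q=np.stack([bx,by,bz],-1)[m]
print(len(q),np.percentile(q,[1,50,99],axis=0))
f=q[(q[:,0]<-.025)&(q[:,2]<-.03)]; print('front leg',len(f),np.percentile(f,[1,50,99],axis=0)); print('skew yaw',np.degrees(np.polyfit(f[:,1],f[:,0],1)[0]),'pitch',np.degrees(np.polyfit(f[:,2],f[:,0],1)[0]))
E
```

```text
time_s: 9.42
tcp_pos: [0.4159, -0.3102, 0.207]
eef_rot: [[-0.712, 0.04, 0.701], [0.029, 0.999, -0.028], [-0.702, 0.0, -0.713]]
wrist_force: [0.5, 0.1, -1.9]
gripper_width: 0.0251
finger_force: 61.1
[-56.14259947  -7.35967606 -43.89665029  23.31702159  34.51827339
 -44.28024474] [ 0.41593414 -0.31015403  0.2069565 ]
76298 [[-0.05880274 -0.05042652 -0.08241205]
 [-0.03217739  0.00038731 -0.00446588]
 [ 0.00691986  0.05001694  0.03961436]]
front leg 21622 [[-0.03386412 -0.03310538 -0.08399302]
 [-0.03231498  0.00073002 -0.05370719]
 [-0.03093237  0.03492393 -0.03037556]]
skew yaw 0.07542777171701563 pitch -0.14055540507286335
```

View pics/w4.png

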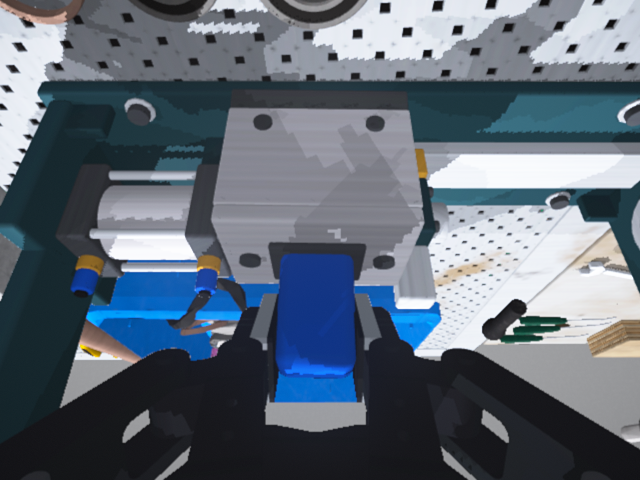

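Wrist view: the block hangs level in the jaws, grip at (315,310), with no skew. The ram lies behind it and the dog shows at (415,275). Moving in under the beam.

```bash
python3 -m inch '[[-0.0105,0,0.0103,0,0,0],[-0.0105,0,0.0103,0,0,0],[-0.0105,0,0.0103,0,0,0],[-0.0105,0,0.0103,0,0,0],[-0.0105,0,0.0103,0,0,0],[-0.0105,0,0.0103,0,0,0],[-0.0105,0,0.0103,0,0,0],[-0.0105,0,0.0103,0,0,0],[-0.0105,0,0.0103,0,0,0],[0,0,0,0,0,0]]'
python3 -m inch '[[0,0,0,0,0,0],[0,0,0,0,0,0],[0,0,0,0,0,0],[0,0,0,0,0,0],[0,0,0,0,0,0],[0,0,0,0,0,0],[0,0,0,0,0,0],[0,0,0,0,0,0],[0,0,0,0,0,0],[0,0,0,0,0,0]]'
python3 - <<'E'
from h import *
s,p,d=snap('wrist','w5');print(s['joint_pos'],s['wrist_force'])
P=cloud(cam('wrist',s),d)
a=np.radians(-2.4);X=np.array([np.cos(a),np.sin(a),0]);Y=np.array([-X[1],X[0],0]);w=P-s['tcp_pos'];bx=w@X;by=w@Y
pp=P-np.array([.541,-.315,0]); m=mask(p,'brass')&(abs(P[...,2]-.08)<.03)&(abs(pp@X)<.035)
t=(pp@Y)[m]; print('nose face Y',len(t),np.percentile(t,[50,97]) if len(t) else '')
f=(bx<-.029)&(bx>-.036)&(P[...,2]>.13)&(P[...,2]<.17)&(abs(by)<.045); print('block ends Y', np.percentile((pp@Y)[f],[.5,99.5]))
row(toolR(-2.4,45.5),[.5485,-.316,.207],1); s0,p0,d0=snap('scene','s5')
cv2.imwrite('pics/c5.png',cv2.resize(np.hstack([p[90:450,120:520],cv2.resize(p0[300:460,360:480],(270,360))])[:,:,::-1],None,fx=1,fy=1))
E
```

```text
time_s: 10.3
tcp_pos: [0.5505, -0.3156, 0.2071]
eef_rot: [[-0.711, 0.039, 0.702], [0.028, 0.999, -0.027], [-0.702, 0.0, -0.712]]
wrist_force: [-0.2, -0.3, -2.3]
gripper_width: 0.0256
finger_force: 61.2
time_s: 11.13
tcp_pos: [0.5479, -0.3156, 0.2069]
eef_rot: [[-0.712, 0.04, 0.701], [0.029, 0.999, -0.028], [-0.702, 0.001, -0.712]]
wrist_force: [0.8, 0.8, -0.5]
gripper_width: 0.0252
finger_force: 61.2
[-42.56239705   2.53236474 -36.08623867  14.45789148  26.98438782
 -31.06591922] [ 0.80453273  0.77436678 -0.51973996]
nose face Y 5463 [-0.05423116 -0.04303766]
block ends Y [-0.03371725  0.03510573]
n 1 [-0.0006, -0.0004, 0.0003, 0.0015, 0.0011, 0.0004]
```

View pics/c5.png

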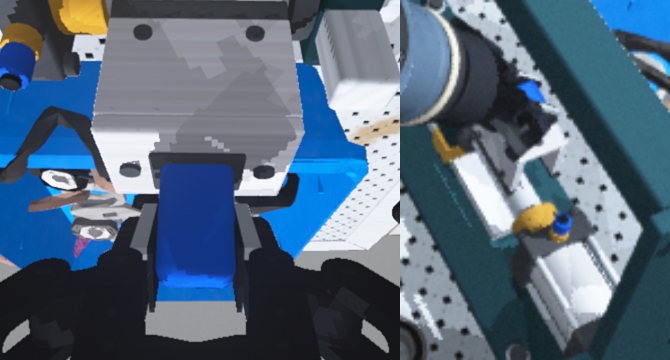

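Left half: the block is over the ram, brass nose at (85,15) clear to its left, dog and crosshead at (355,70) clear to its right. Measured along the rod, the nose is at -43 mm and the block runs -34..+35 mm, so it is centred. Lowering.

```bash
python3 -m inch '[[0.0035,0,0.0035,0,0,0],[0.0042,0,0.0043,0,0,0],[0.0042,0,0.0043,0,0,0],[0.0042,0,0.0043,0,0,0],[0.0042,0,0.0043,0,0,0],[0.0042,0,0.0043,0,0,0],[0.0042,0,0.0043,0,0,0],[0,0,0,0,0,0],[0,0,0,0,0,0],[0,0,0,0,0,0]]'
```

```text
time_s: 12.07
tcp_pos: [0.5482, -0.3156, 0.166]
eef_rot: [[-0.712, 0.04, 0.701], [0.029, 0.999, -0.028], [-0.702, 0.001, -0.712]]
wrist_force: [0.3, -0.1, -2.2]
gripper_width: 0.025
finger_force: 61.1
```

```bash
python3 -m inch '[[0.0035,0,0.0035,0,0,0],[0.0035,0,0.0035,0,0,0],[0.0035,0,0.0035,0,0,0],[0.0035,0,0.0035,0,0,0],[0.0035,0,0.0035,0,0,0],[0.0035,0,0.0035,0,0,0],[0.002,0,0.002,0,0,0],[0,0,0,0,0,0],[0,0,0,0,0,0],[0,0,0,0,0,0]]'
```

```text
time_s: 12.9
tcp_pos: [0.5479, -0.3156, 0.1335]
eef_rot: [[-0.712, 0.04, 0.701], [0.029, 0.999, -0.028], [-0.702, 0.001, -0.712]]
wrist_force: [0.4, -0.7, -2.1]
gripper_width: 0.025
finger_force: 61.2
```

Now the last ~7 mm in small steps.

```bash
python3 -m inch '[[0.0009,0,0.0009,0,0,0],[0.0009,0,0.0009,0,0,0],[0.0009,0,0.0009,0,0,0],[0.0008,0,0.0008,0,0,0],[0,0,0,0,0,0],[0,0,0,0,0,0],[0,0,0,0,0,0],[0,0,0,0,0,0],[0,0,0,0,0,0],[0,0,0,0,0,0]]'
python3 -m inch '[[0.0006,0,0.0006,0,0,0],[0.0006,0,0.0006,0,0,0],[0,0,0,0,0,0],[0,0,0,0,0,0],[0,0,0,0,0,0],[0,0,0,0,0,0],[0,0,0,0,0,0],[0,0,0,0,0,0],[0,0,0,0,0,0],[0,0,0,0,0,0]]'
```

```text
time_s: 13.73
tcp_pos: [0.5478, -0.3155, 0.1284]
eef_rot: [[-0.712, 0.04, 0.701], [0.029, 0.999, -0.028], [-0.702, 0.001, -0.712]]
wrist_force: [0.1, -0.8, -2.4]
gripper_width: 0.0251
finger_force: 61.2
time_s: 14.57
tcp_pos: [0.5479, -0.3155, 0.1268]
eef_rot: [[-0.712, 0.04, 0.701], [0.029, 0.999, -0.028], [-0.702, 0.001, -0.712]]
wrist_force: [-0.1, 1.7, 2.6]
gripper_width: 0.0254
finger_force: 61.4
```

Contact came exactly at the predicted height. Release with a partial opening and back out along the fingers.

```bash
python3 -m inch '[[0,0,0,0,0,0],[0,0,0,0,0,0],[0,0,0,0,0,0],[0,0,0,0,0,0],[0,0,0,0,0,0],[0,0,0,0,0,0],[0,0,-0.003,0,0,0],[0,0,-0.006,0,0,0],[0,0,-0.008,0,0,0],[0,0,-0.008,0,0,0]]' 0.5
python3 -m inch '[[0,0,-0.015,0,0,0],[0,0,-0.015,0,0,0],[0,0,-0.015,0,0,0],[0,0,-0.015,0,0,0],[0,0,-0.015,0,0,0],[0,0,-0.01,0,0,0],[0,0,0,0,0,0],[0,0,0,0,0,0],[0,0,0,0,0,0],[0,0,0,0,0,0]]' 0
python3 - <<'E'
from h import *
s,p,d=snap('wrist','w6');print(s['joint_pos'],s['tcp_pos'],s['wrist_force'])
P=cloud(cam('wrist',s),d)
a=np.radians(-2.4);X=np.array([np.cos(a),np.sin(a),0]);Y=np.array([-X[1],X[0],0]);pp=P-np.array([.541,-.315,0]);px=pp@X;py=pp@Y;z=P[...,2]
m=mask(p,'blue')&(abs(px)<.03)&(abs(py)<.03)&(z>.09); print('grip',len(px[m]),np.percentile(px[m],[1,99]),np.percentile(py[m],[1,99]),np.percentile(z[m],[1,99]))
g=(z>.092)&(z<.112)&(abs(px)<.03)&(abs(py)<.042); print('roof',np.percentile(z[g],[50]),'Y',np.percentile(py[g],[1,99]),'X',np.percentile(px[g],[1,99]))
g=(z>.12)&(z<.16)&(abs(px)<.02)&(py>.045)&(py<.1); print('dog Y',np.percentile(py[g],[1,99]),'X',np.percentile(px[g],[1,99]),'z',np.percentile(z[g],[1,99]))
E
```

```text
time_s: 15.4
tcp_pos: [0.5296, -0.3147, 0.145]
eef_rot: [[-0.712, 0.04, 0.701], [0.029, 0.999, -0.028], [-0.702, 0.001, -0.712]]
wrist_force: [-0.4, -0.2, 0.2]
gripper_width: 0.0427
finger_force: 0.0
time_s: 16.23
tcp_pos: [0.4707, -0.3122, 0.2044]
eef_rot: [[-0.712, 0.04, 0.701], [0.03, 0.999, -0.027], [-0.701, 0.001, -0.713]]
wrist_force: [0.2, 0.3, 0.3]
gripper_width: -0.0003
finger_force: 0.0
[-49.74908823  -3.45869187 -41.6197536   18.23229549  31.14746521
 -37.78857082] [ 0.47069821 -0.31215598  0.20444931] [0.22053553 0.33599938 0.2563451 ]
grip 2846 [-0.01173884  0.00534839] [-0.01253762  0.01255174] [0.10785481 0.14669994]
roof [0.1041427] Y [-0.03998726  0.03971597] X [-0.02645688  0.02161186]
dog Y [0.05712458 0.08212203] X [-0.01144741  0.00614393] z [0.12031759 0.15180657]
```

View pics/w6.png

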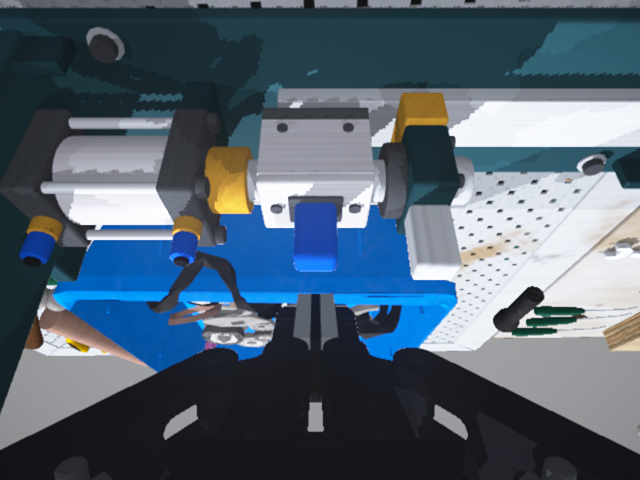

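Wrist view: the block sits astride the rod at (315,165) with its grip up at (316,238). Similar gaps remain to the nose (250,180) and the collar (380,180), and the dog is at (432,240). Roof height reads 104 mm with about +2 mm bias against 102 expected, so it is seated. Next, move the closed fingers beyond the dog.

```bash
python3 -m inch '[[0,0.028,0,0,0,0],[0,0.028,0,0,0,0],[0,0.028,0,0,0,0],[0,0.028,0,0,0,0],[0,0,0,0,0,0],[0,0,0,0,0,0],[0,0,0.015,0,0,0],[0,0,0.015,0,0,0],[0,0,0.01,0,0,0],[0,0,0,0,0,0]]'
python3 - <<'E'
from h import *
s,p,d=snap('wrist','w7');print(s['joint_pos'],s['tcp_pos'],s['wrist_force'])
row(toolR(-2.4,45.5),[.5476,-.2052,.135],5)
E
```

```text
time_s: 17.12
tcp_pos: [0.5036, -0.2021, 0.1748]
eef_rot: [[-0.713, 0.041, 0.7], [0.03, 0.999, -0.027], [-0.7, 0.002, -0.714]]
wrist_force: [-1.4, -0.1, -1.3]
gripper_width: -0.0001
finger_force: 0.0
[-33.71254948  -8.22253993 -52.17973443   6.13386006  21.45770046
 -23.47237139] [ 0.5035942  -0.20206131  0.17482404] [-1.37821407 -0.14998556 -1.32378036]
n 5 [-0.0007, -0.0003, 0.012, 0.0004, -0.0002, -0.0001]
```

```bash
python3 -m inch '[[0,0,0.0115,0,0,0],[0,0,0.0115,0,0,0],[0,0,0.0115,0,0,0],[0,0,0.0115,0,0,0],[0,0,0.0115,0,0,0],[0,0,0,0,0,0],[0,-0.003,0,0,0,0],[0,-0.003,0,0,0,0],[0,0,0,0,0,0],[0,0,0,0,0,0]]'
python3 -m inch '[[0,-0.0015,0,0,0,0],[0,-0.0015,0,0,0,0],[0,-0.0015,0,0,0,0],[0,-0.0015,0,0,0,0],[0,-0.0015,0,0,0,0],[0,-0.0015,0,0,0,0],[0,-0.001,0,0,0,0],[0,0,0,0,0,0],[0,0,0,0,0,0],[0,0,0,0,0,0]]'
```

```text
time_s: 18.0
tcp_pos: [0.5432, -0.2098, 0.1363]
eef_rot: [[-0.711, 0.041, 0.702], [0.03, 0.999, -0.029], [-0.702, 0.0, -0.712]]
wrist_force: [-0.5, 0.5, -0.7]
gripper_width: 0.0001
finger_force: 0.0
time_s: 18.83
tcp_pos: [0.5429, -0.219, 0.1356]
eef_rot: [[-0.712, 0.04, 0.701], [0.029, 0.999, -0.028], [-0.702, 0.001, -0.712]]
wrist_force: [-0.9, 3.5, 1.7]
gripper_width: 0.0002
finger_force: 1.9
```

Contact with the dog (3.5 N). Pushing gently.

```bash
python3 -m inch '[[0,-0.0009,0,0,0,0],[0,-0.0009,0,0,0,0],[0,-0.0009,0,0,0,0],[0,-0.0009,0,0,0,0],[0,-0.0009,0,0,0,0],[0,-0.0009,0,0,0,0],[0,-0.0009,0,0,0,0],[0,-0.0009,0,0,0,0],[0,-0.0009,0,0,0,0],[0,-0.0009,0,0,0,0]]'
python3 -m inch '[[0,-0.0006,0,0,0,0],[0,-0.0006,0,0,0,0],[0,-0.0006,0,0,0,0],[0,-0.0006,0,0,0,0],[0,-0.0006,0,0,0,0],[0,-0.0006,0,0,0,0],[0,0,0,0,0,0],[0,0,0,0,0,0],[0,0,0,0,0,0],[0,0,0,0,0,0]]'
```

```text
time_s: 19.67
tcp_pos: [0.5425, -0.2278, 0.1356]
eef_rot: [[-0.712, 0.04, 0.701], [0.029, 0.999, -0.027], [-0.702, 0.001, -0.712]]
wrist_force: [-0.9, 5.6, 2.4]
gripper_width: 0.0001
finger_force: 3.1
time_s: 20.5
tcp_pos: [0.5424, -0.2315, 0.1355]
eef_rot: [[-0.712, 0.04, 0.701], [0.029, 0.999, -0.027], [-0.702, 0.001, -0.712]]
wrist_force: [-0.9, 4.6, 1.8]
gripper_width: -0.0001
finger_force: 2.6
```

```bash
python3 -m inch '[[0,-0.0005,0,0,0,0],[0,-0.0005,0,0,0,0],[0,-0.0005,0,0,0,0],[0,-0.0005,0,0,0,0],[0,-0.0005,0,0,0,0],[0,0,0,0,0,0],[0,0,0,0,0,0],[0,0,0,0,0,0],[0,0,0,0,0,0],[0,0,0,0,0,0]]'
python3 -m inch '[[0,-0.0004,0,0,0,0],[0,-0.0004,0,0,0,0],[0,-0.0004,0,0,0,0],[0,-0.0004,0,0,0,0],[0,0,0,0,0,0],[0,0,0,0,0,0],[0,0,0,0,0,0],[0,0,0,0,0,0],[0,0,0,0,0,0],[0,0,0,0,0,0]]'
python3 - <<'E'
from h import *
s,p,d=snap('wrist','w8')
P=cloud(cam('wrist',s),d)
a=np.radians(-2.4);X=np.array([np.cos(a),np.sin(a),0]);Y=np.array([-X[1],X[0],0]);pp=P-np.array([.541,-.315,0]);px=pp@X;py=pp@Y;z=P[...,2]
m=mask(p,'blue')&(abs(px)<.03)&(abs(py)<.03)&(z>.09)&(z<.16); print('grip Y',np.percentile(py[m],[1,99]) if m.sum() else 0)
E
```

```text
time_s: 21.33
tcp_pos: [0.5423, -0.234, 0.1355]
eef_rot: [[-0.712, 0.04, 0.701], [0.029, 0.999, -0.027], [-0.702, 0.001, -0.712]]
wrist_force: [-0.3, 5.1, 2.5]
gripper_width: 0.0001
finger_force: 2.7
time_s: 22.17
tcp_pos: [0.5422, -0.2355, 0.1356]
eef_rot: [[-0.712, 0.04, 0.701], [0.029, 0.999, -0.027], [-0.702, 0.001, -0.712]]
wrist_force: [-0.3, 5.7, 3.1]
gripper_width: 0.0001
finger_force: 3.0
grip Y [-0.01949932  0.00519844]
```

```bash
python3 -m inch '[[0,-0.0004,0,0,0,0],[0,0,0,0,0,0],[0,-0.0004,0,0,0,0],[0,0,0,0,0,0],[0,-0.0004,0,0,0,0],[0,0,0,0,0,0],[0,0,0,0,0,0],[0,0,0,0,0,0],[0,0,0,0,0,0],[0,0,0,0,0,0]]'
python3 -m inch '[[0,-0.0003,0,0,0,0],[0,0,0,0,0,0],[0,-0.0003,0,0,0,0],[0,0,0,0,0,0],[0,-0.0003,0,0,0,0],[0,0,0,0,0,0],[0,0,0,0,0,0],[0,0,0,0,0,0],[0,0,0,0,0,0],[0,0,0,0,0,0]]'
```

```text
time_s: 23.05
tcp_pos: [0.5422, -0.2357, 0.1355]
eef_rot: [[-0.712, 0.038, 0.702], [0.029, 0.999, -0.025], [-0.702, 0.003, -0.712]]
wrist_force: [-3.3, 14.1, 7.2]
gripper_width: -0.0
finger_force: 7.0
time_s: 23.88
tcp_pos: [0.5422, -0.2358, 0.1355]
eef_rot: [[-0.711, 0.037, 0.702], [0.029, 0.999, -0.023], [-0.702, 0.004, -0.712]]
wrist_force: [-4.9, 21.4, 9.1]
gripper_width: 0.0003
finger_force: 10.1
```

The force rose to 21 N with no further travel, so the block is nipped. Let go and withdraw, then check.

```bash
python3 -m inch '[[0,0.001,0,0,0,0],[0,0.002,0,0,0,0],[0,0.004,0,0,0,0],[0,0.006,0,0,0,0],[0,0.006,0,0,0,0],[0,0,0,0,0,0],[0,0,-0.015,0,0,0],[0,0,-0.02,0,0,0],[0,0,-0.02,0,0,0],[0,0,-0.02,0,0,0]]'
python3 -m inch '[[0,-0.02,-0.02,0,0,0],[0,-0.02,-0.02,0,0,0],[0,-0.02,-0.01,0,0,0],[0,-0.02,0,0,0,0],[0,0,0,0,0,0],[0,0,0,0,0,0],[0,0,0,0,0,0],[0,0,0,0,0,0],[0,0,0,0,0,0],[0,0,0,0,0,0]]'
python3 - <<'E'
from h import *
s,p,d=snap('wrist','w9');print(s['tcp_pos'],s['wrist_force'],s['joint_pos'])
P=cloud(cam('wrist',s),d)
a=np.radians(-2.4);X=np.array([np.cos(a),np.sin(a),0]);Y=np.array([-X[1],X[0],0]);pp=P-np.array([.541,-.315,0]);px=pp@X;py=pp@Y;z=P[...,2]
m=mask(p,'blue')&(abs(px)<.03)&(abs(py)<.03)&(z>.09)&(z<.16); print('grip',np.percentile(py[m],[1,99]),np.percentile(z[m],[99]))
g=(z>.12)&(z<.16)&(abs(px)<.02)&(py>.03)&(py<.1); print('dog Y',np.percentile(py[g],[1,99]))
m=mask(p,'brass')&(abs(z-.08)<.03)&(abs(px)<.035)&(py<0); print('nose',np.percentile(py[m],[97]))
E
```

```text
time_s: 24.72
tcp_pos: [0.4896, -0.2165, 0.1894]
eef_rot: [[-0.712, 0.04, 0.701], [0.029, 0.999, -0.028], [-0.701, 0.001, -0.713]]
wrist_force: [-0.5, -0.1, -0.0]
gripper_width: -0.0005
finger_force: 0.0
time_s: 25.55
tcp_pos: [0.4521, -0.2947, 0.2245]
eef_rot: [[-0.712, 0.04, 0.701], [0.029, 0.999, -0.027], [-0.702, 0.001, -0.713]]
wrist_force: [0.1, 0.8, -0.7]
gripper_width: -0.0001
finger_force: 0.0
[ 0.45213591 -0.29471887  0.22448314] [ 0.12312719  0.79153047 -0.65385253] [-50.21209146  -7.82266559 -42.14097147  22.29850432  31.42765894
 -38.28020359]
grip [-0.02067413  0.00470371] [0.14674923]
dog Y [0.03970172 0.06492225]
nose [-0.04512942]
```

View pics/w9.png

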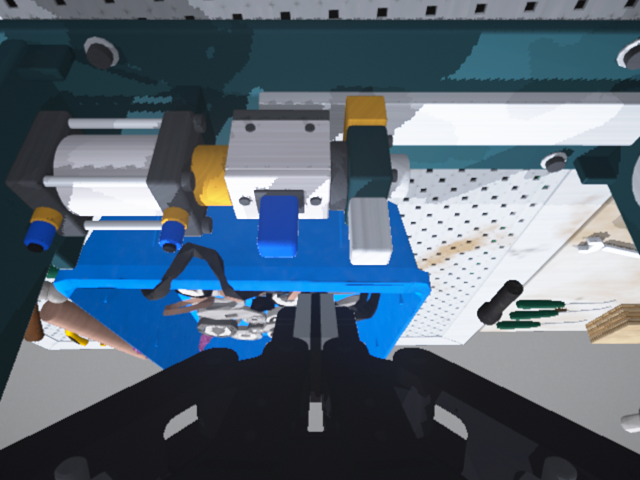

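The block at (278,165) now touches the brass nose (228,175) and the collar (333,175) with no gap, and its grip points up. The robot is clear, so I hand in.

```bash
python3 -c "from plant import *;print(sign_off())"
```

```text
the job is handed in; nothing more can be done
None
```

Job handed in: the 70 mm block (blue grip) hangs astride the rod, nipped between crosshead and cylinder nose with no visible gap, and the arm is clear at about 26 s; I didn't re-image the spray can and jar at the end, but nothing came near them.

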